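Light the specimen and hold the hand lens over the beetle

ROBOT

A 7-joint arm with a two-finger parallel gripper is mounted at the origin on the work surface. World frame = base frame: x ahead of the robot, y to its left, z up, the work surface at z = 0. Lengths are in m, angles in rad, forces in N, time in s.
With the tool pointing down it reaches from about 0.425 to 0.975 m from the base axis. Payload 16.7 kg.
Tool frame: the origin (TCP) lies at the very end of the fingers, on their centre line; the grasp point (between the pads) lies 19 mm behind it (bot.hold_point_z is the distance from the TCP to the grasp point, in m); z points along the fingers, y is the direction in which the jaws open and shut (so a half turn about z gives the same grasp; the last joint's range is limited). The gripper opens to 85 mm and grips with 20 to 120 N. Pads are 22 mm wide; open, the fingers measure 114 mm over their backs; the gripper's body (76 mm by 85 mm) begins 54 mm behind the grasp point. The pads swing forward as they close: fully open they stand 13 mm farther back than shut.
Start: joints at [0.966, 0.426, 0.074, 1.606, -0.034, 1.111, -0.067], TCP at [0.297, -0.606, 0.231] pointing down, gripper open.
Joint ranges: [-2.85, 2.85], [-0.5, 2.14], [-1.23, 1.37], [0.21, 2.46], [-1.02, 4.16], [0.16, 2.05], [-2.73, 2.73]. Speed limits (rad/s): [1.89, 1.89, 2.39, 2.39, 3.01, 3.01, 3.01].

INTERFACE

Orientations are given as [roll, pitch, yaw] about the fixed x, y, z axes, in that order (R = Rz(yaw) Ry(pitch) Rx(roll)).
In Python, from rig import bot gives the robot as it stands.
- The arm moves only by the shell command python3 -m pendant 'ROWS'. ROWS is JSON, one flat list of numbers, 7 for each row, row after row: the shift along the tool's x, y, z in m, then the turn, a rotation vector about the tool's x, y, z in rad, then the closure, from -1 (fully open) to 1 (shut). A call has 1 to 20 rows; each row shifts and turns the commanded pose from where the row before left it, along the tool's axes as they then stand; what a row does not reach is not made up. A row lasts 1/10 s, in which the tool goes at most 50 mm and 8.59 degrees, less where a joint would pass 70% of its speed; a pose out of reach is approached as far as the arm can. A call is refused whole if a number of a shift passes 0.05 or a number of a turn 0.15, either way. A call with a gripper value outside its range is refused whole. The fingers move at their own pace and stop on an object; the grip force is fixed at half the most. Time passes only in rows, so rows that do not move let the fingers close. It gives the time, the measured TCP pose, the force and the opening at its end, in the units of the state.
- bot.read_state(): the state, without advancing time (a new reading comes with each control period).
- bot.grab_frame(name): name is "scene" or "top" or "wrist"; returns a dict with "pixels" (480x640x3 uint8, red, green, blue), "range_z" (480x640 float32, m along the optical axis (not along the pixel's ray), 0 where there is no reading), "fx", "fy", "cx", "cy" (pixels), "k1" (the pictures are not rectified: a ray, as slopes to the right and down, at radius r is drawn at 1 + k1 r^2 times it, then the intrinsics apply), "cam_to_world" (4x4, takes a point from camera to world coordinates); the wrist camera has in their place "mount" (4x4, takes a point from camera to tool coordinates, whose origin is the TCP and whose axes are the flange's). Camera axes: x right, y up, looking along -z (the intrinsics and any distortion apply to the point x, -y, -z); pixel columns grow to the right and rows downward; lengths in m; the calibration is good to about 2 mm. A picture is of the moment at which its call begins: read the wrist's pose just before it.
- bot.job_done(): hands the job in, once; it reports no verdict.
The state is a dict: "time_s": time; "joint_pos": joint angles; "qd": joint speeds; "tau": joint torques, N m; "tool_pos": TCP position; "tool_rot": TCP orientation; "force": force on the tool from outside, world axes, zero at the start; "wrist_torque": the same for the moment, N m; "grip_width": finger opening in m.
Only numpy, scipy, OpenCV 4.12 (cv2) and the standard library are available. Lean on these libraries where they do the work, as an engineer would, in place of code of your own. Each camera call takes 0.05 s, during which the arm holds its last target. There are 200 camera calls.

TASK

I want to look at the beetle: first slide the light box's dimmer up to the green mark. Then pick up the hand lens by its handle, carry it over the row of bottles without knocking anything, and hold it level and centred over the beetle block, about two centimetres clear above it, touching neither the blocks nor the light box. Leave the blocks where they lie and finish while still holding the lens there, steady.

Things in the scene. Friction and masses are not known exactly. Their poses are not given: they have to be found in the camera images.
- lightbox: Flat grey LED light box lying on the bench, 250 (x) x 240 (y) x 40 mm high, fixed to the bench. Origin at the centre of its underside. Its own x axis points from the front edge, with the dark control strip and the dimmer, to the back; most of its top (168 x 214 mm, centred 30 mm behind the origin) is a white lit plate on which three resin blocks lie. It stands on the left or the right half of the bench, somewhat turned.
- dimmer (a joint): Dimmer fader of the light box, in m: 0 at the dim end, 0.080 at the bright end, growing along the light box's +y. The green mark is at 0.055. It starts somewhere between 0 and 0.035, slides with about 1.5 N of friction and stays where it is left.
- dimmer_grip (a point): Centre of the fader's black cap, which is 24 mm (light box x) x 14 mm (light box y, the way it slides) x 18 mm high with a white line across its top; this point is 9 mm under the cap's top and 12 mm above the top of the light box. The cap can be pinched from above.
- dimmer_mark (a point): The green mark beside the slot, at the level of the light box's top. The dimmer is set when the cap's white line stands at the mark.
- beetle: Loose clear resin block 60 (x) x 44 (y) x 22 mm high with a brown beetle inside, lying flat on the lit plate. Origin at the centre of its underside. The three blocks lie side by side 74 mm apart along the light box's y, in any order.
- beetle_top (a point): Centre of the top face of the beetle block, 22 mm above its underside; z points up.
- leaf: The same kind of loose block with a green leaf inside. Origin at the centre of its underside. Leave it alone.
- shell: The same kind of loose block with a pale pink spiral shell inside. Origin at the centre of its underside. Leave it alone.
- lens: Loose hand lens (magnifier), 0.09 to 0.14 kg, lying flat on the bench on the half without the light box. Round steel ring 84 mm across and 14 mm thick with clear glass; straight black handle. Origin at the centre of the ring's underside; z up through the glass; the handle runs along the lens's own -x and points roughly towards the robot. Underside of ring and handle are level.
- lens_center (a point): Centre of the lens glass, on the ring's axis, 7 mm above the underside of the ring (half-way up).
- lens_handle (a point): Place to grip on the handle, at its centre line, 85 mm from the ring's axis and 10 mm above the underside (half-way up). The handle is 18 mm wide (lens y), 20 mm high, and runs from 59 to 159 mm from the ring's axis; same axes as the lens.
- rack: White rack with three dropper bottles in it, loose, 150 (x) x 50 (y) mm, 114 mm high, standing between the lens and the light box, with the two bottles behind it in one row away from the robot. Origin at the centre of its underside.
- reagent_amber: Loose amber bottle, 50 mm across, 130 mm high, in the row with the rack. Origin at the centre of its underside.
- reagent_clear: Loose clear bottle with a red cap, 50 mm across, 118 mm high, in the row with the rack. Origin at the centre of its underside.
- petri_stack: Loose stack of three closed dishes, 90 mm across, 47 mm high, towards the back. Origin at the centre of its underside.
- beaker: Loose glass beaker, 70 mm across, 90 mm high, towards the back. Origin at the centre of its underside.

How it is judged:
By the outcome, as a careful person would: the job done as asked, in the order asked, and still so for the second after the job is handed in, while the arm keeps its last pose, push and grip.
It also fails if it takes over 66 s, if anything falls off the work surface, if the arm or the gripper's body presses on something with over 40 N, if the wrist force passes 120 N, or if a joint passes its speed limit or range.

## Working session

There is one attempt and no reset: what is moved stays moved. The work goes in short steps, Python scripts to look and compute and a shell command to move; the robot and the scene stay as the last step left them, time stands still between calls to the robot, and variables do not carry over. Pictures are saved under pics/ and viewed, about 8 in all and at most 12, crops included, and the job is handed in when it is done.

```bash
mkdir -p pics; ls; cat > h.py <<'E'
import numpy as np, cv2
from rig import bot
from scipy.spatial.transform import Rotation as R
def save(f,n): cv2.imwrite('pics/'+n, f['pixels'][:,:,::-1])
def toolT(s):
    T=np.eye(4); T[:3,:3]=R.from_euler('xyz',s['tool_rot']).as_matrix(); T[:3,3]=s['tool_pos']; return T
def grab(n):
    s=bot.read_state(); f=bot.grab_frame(n)
    f['T']=np.array(f['cam_to_world']) if n!='wrist' else toolT(s)@np.array(f['mount'])
    return f
def rays(f,uv):
    uv=np.asarray(uv,float).reshape(-1,2)
    d=(uv-[f['cx'],f['cy']])/[f['fx'],f['fy']]; p=d.copy()
    for _ in range(15): p=d/(1+f['k1']*(p**2).sum(1,keepdims=True))
    return np.c_[p[:,0],-p[:,1],-np.ones(len(p))]@f['T'][:3,:3].T
def onplane(f,uv,z):
    r=rays(f,uv); o=f['T'][:3,3]; return o+r*((z-o[2])/r[:,2])[:,None]
def depthpts(f,uv):
    uv=np.asarray(uv,int).reshape(-1,2); return f['T'][:3,3]+rays(f,uv)*f['range_z'][uv[:,1],uv[:,0]][:,None]
E
python3 - <<'E'
from h import *
s=bot.read_state(); print({k:np.round(v,3) for k,v in s.items()}, bot.hold_point_z)
f=grab('top'); save(f,'top.png'); np.savez('top.npz',**f)
g=grab('scene'); save(g,'scene.png'); np.savez('scene.npz',**g)
print(f['T'].round(3),g['T'].round(3))
E
```

```text
pics
{'time_s': np.float64(0.0), 'joint_pos': array([ 0.965,  0.427,  0.074,  1.607, -0.034,  1.111, -0.067]), 'qd': array([ 0.   ,  0.001,  0.001,  0.001,  0.   , -0.   ,  0.   ]), 'tau': array([-0.0000e+00, -9.4981e+01,  3.7610e+00, -4.6352e+01,  1.9000e-02,
        1.0000e-02,  0.0000e+00]), 'tool_pos': array([ 0.297, -0.606,  0.231]), 'tool_rot': array([-3.14 ,  0.   ,  0.456]), 'force': array([-0.174,  0.74 ,  0.5  ]), 'wrist_torque': array([0.018, 0.024, 0.038]), 'grip_width': np.float64(0.085)} 0.0187
[[-0.015  0.983 -0.182  0.421]
 [-1.    -0.017 -0.009 -0.031]
 [-0.012  0.182  0.983  1.177]
 [ 0.     0.     0.     1.   ]] [[ 0.838 -0.411  0.359  0.95 ]
 [ 0.546  0.633 -0.549 -0.573]
 [-0.002  0.657  0.754  0.816]
 [ 0.     0.     0.     1.   ]]
```

View pics/top.png

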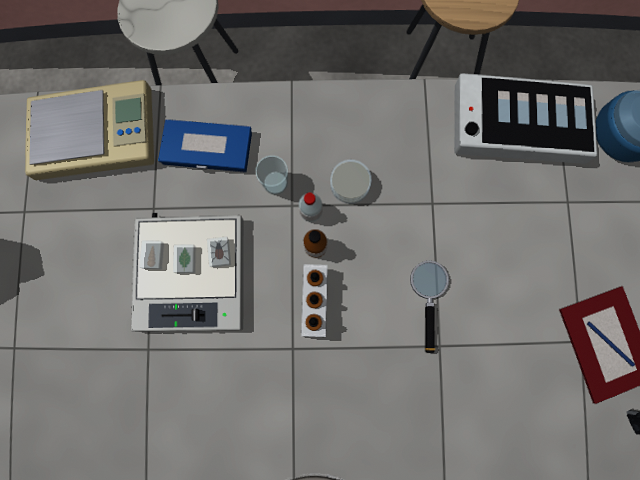

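View pics/scene.png

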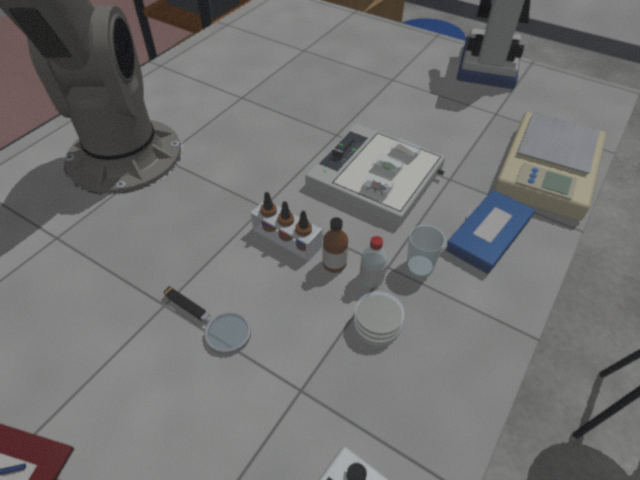

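```bash
python3 - <<'E'
from h import *
f=dict(np.load('top.npz')); im=f['pixels']
a=cv2.resize(im[200:340,125:255],None,fx=4,fy=4,interpolation=cv2.INTER_CUBIC)
b=cv2.resize(im[255:360,395:465],None,fx=4,fy=4,interpolation=cv2.INTER_CUBIC)
c=np.zeros((560,800,3),np.uint8); c[:,:520]=a; c[:420,520:800]=b
cv2.imwrite('pics/crop.png',c[:,:,::-1])
hsv=cv2.cvtColor(im,cv2.COLOR_RGB2HSV)
# lit plate
m=((hsv[...,2]>215)&(hsv[...,1]<40)).astype(np.uint8); m[:, :120]=0; m[:,260:]=0; m[:200]=0;m[340:]=0
cs=max(cv2.findContours(m,0,2)[0],key=cv2.contourArea)
box=cv2.boxPoints(cv2.minAreaRect(cs)); P=onplane(f,box,.04); print(box,P.round(4)); print('ctr',P.mean(0).round(4),[np.linalg.norm(P[i]-P[i-1]).round(4) for i in range(4)])
# depth
for n,uv in dict(beetle=(220,252),cap=(197,315),mark=(175,306),lensrim=(430,297),lens=(430,280),handle=(431,330),rack=(315,300),amber=(315,237),clear=(310,199),petri=(351,180),beaker=(272,174)).items(): print(n,depthpts(f,uv).round(4))
# dark handle
m=((hsv[...,2]<50)).astype(np.uint8); m[:,:415]=0;m[:,450:]=0;m[:295]=0;m[360:]=0
cs=max(cv2.findContours(m,0,2)[0],key=cv2.contourArea); print('handle',onplane(f,cv2.boxPoints(cv2.minAreaRect(cs)),.02).round(4))
# green
m=((hsv[...,0]>45)&(hsv[...,0]<80)&(hsv[...,1]>120)&(hsv[...,2]>80)).astype(np.uint8)
n,l,st,ce=cv2.connectedComponentsWithStats(m); print([(c.round(1),s[4],onplane(f,c,.04)[0].round(4)) for c,s in zip(ce[1:],st[1:]) if 130<c[0]<250 and 200<c[1]<340])
E
```

```text
[[138. 241.]
 [176. 241.]
 [176. 296.]
 [138. 296.]] [[0.6449 0.3788 0.04  ]
 [0.6434 0.293  0.04  ]
 [0.523  0.2892 0.04  ]
 [0.5236 0.3734 0.04  ]]
ctr [0.5837 0.3336 0.04  ] [np.float64(0.1214), np.float64(0.0858), np.float64(0.1205), np.float64(0.0842)]
beetle [[0.6133 0.1903 0.0638]]
cap [[0.4809 0.2381 0.0582]]
mark [[0.5013 0.2901 0.0427]]
lensrim [[ 0.5148 -0.2595  0.0147]]
lens [[ 0.552  -0.2614  0.0143]]
handle [[ 0.4433 -0.2572  0.0213]]
rack [[ 0.5052 -0.011   0.1104]]
amber [[ 0.6289 -0.013   0.1314]]
clear [[ 0.7106 -0.0036  0.1195]]
petri [[ 0.7718 -0.0923  0.048 ]]
beaker [[8.042e-01 8.620e-02 7.000e-04]]
handle [[ 0.4951 -0.2467  0.02  ]
 [ 0.4946 -0.2729  0.02  ]
 [ 0.4069 -0.2688  0.02  ]
 [ 0.4076 -0.243   0.02  ]]
[(array([175.5, 306.5]), np.int32(12), array([0.5004, 0.2897, 0.04  ])), (array([224., 314.]), np.int32(9), array([0.4835, 0.1843, 0.04  ])), (array([175.1, 323.6]), np.int32(17), array([0.4638, 0.2897, 0.04  ]))]
```

View pics/crop.png

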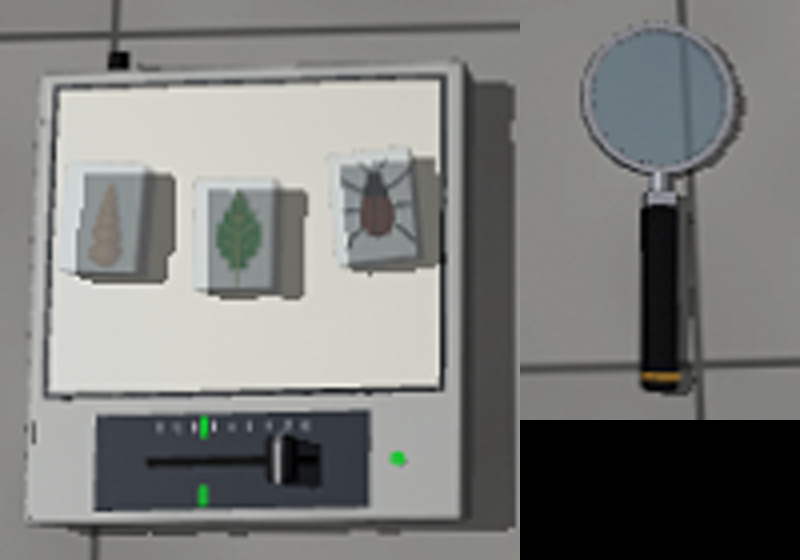

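```bash
cat >> h.py <<'E'
def rel(p,yaw=None,s=None):
    s=s or bot.read_state(); T=toolT(s)
    print('TCP',np.round(s['tool_pos'],4),'rot',np.round(s['tool_rot'],4),'w',round(float(s['grip_width']),4),'F',np.round(s['force'],1),'t',round(float(s['time_s']),2))
    if p is not None: print('toolshift',(T[:3,:3].T@(np.array(p)-T[:3,3])).round(4))
    if yaw is not None: print('toolrotvec',R.from_matrix(T[:3,:3].T@R.from_euler('xyz',[np.pi,0,yaw]).as_matrix()).as_rotvec().round(4))
E
python3 - <<'E'
from h import *
f=dict(np.load('top.npz'))
c=lambda l:np.array(l)/4+[125,200]
P=onplane(f,c([(58,88),(443,80),(443,390),(45,395)]),.04)
print(P.round(4)); 
for i,j in((0,1),(3,2)): d=P[i]-P[j]; print('yaw y-edge',np.arctan2(-d[0],d[1]).round(4),np.linalg.norm(d))
for i,j in((0,3),(1,2)): d=P[i]-P[j]; print('yaw x-edge',np.arctan2(d[1],d[0]).round(4),np.linalg.norm(d))
print('whiteline',onplane(f,c([(279,460)]),.061),'slot',onplane(f,c([(148,462)]),.04))
print('beetle',onplane(f,c([(376,207)]),.062))
q=P.mean(0); print('plate centre',q)
rel([.45,-.3,.25],0)
E
```

```text
[[0.6878 0.3775 0.04  ]
 [0.688  0.1616 0.04  ]
 [0.5184 0.1594 0.04  ]
 [0.5177 0.3771 0.04  ]]
yaw y-edge 0.0009 0.2158962027960264
yaw y-edge 0.0032 0.21770679321844483
yaw x-edge 0.0022 0.1700767694379977
yaw x-edge 0.0129 0.1695944450986796
whiteline [[0.48083058 0.24218738 0.061     ]] slot [[0.48133865 0.31877074 0.04      ]]
beetle [[0.61422482 0.19278631 0.062     ]]
plate centre [0.60295963 0.26889754 0.04      ]
TCP [ 0.2969 -0.6058  0.2307] rot [-3.1404e+00  1.0000e-04  4.5570e-01] w 0.0852 F [-0.1 -0.9 -0.3] t 0.1
toolshift [ 0.272  -0.2072 -0.0191]
toolrotvec [-1.100e-03  3.000e-04  4.557e-01]
```

```bash
python3 -m pendant '[0.045,-0.035,-0.008,0,0,0,-1, 0.045,-0.035,-0.008,0,0,0,-1, 0.045,-0.035,-0.008,0,0,0,-1, 0.045,-0.035,-0.008,0,0,0,-1, 0.045,-0.035,-0.008,0,0,0,-1, 0.045,-0.035,-0.008,0,0,0,-1, 0,0,0,0,0,0.15,-1, 0,0,0,0,0,0.15,-1, 0,0,0,0,0,0.15,-1, 0,0,0,0,0,0,-1, 0,0,0,0,0,0,-1]'; python3 -c "
from h import *
rel([.46,.265,.25],0.003)"
```

```text
time_s: 1.2
tool_pos: [0.4273, -0.339, 0.2728]
tool_rot: [-3.141, 0.0, 0.011]
force: [-0.1, 0.2, 1.4]
grip_width: 0.0852
TCP [ 0.4273 -0.339   0.2728] rot [-3.1413e+00  4.0000e-04  1.0600e-02] w 0.0852 F [-0.1  0.2  1.4] t 1.2
toolshift [ 0.0391 -0.6036  0.023 ]
toolrotvec [-0.0002  0.0004  0.0076]
```

```bash
python3 -m pendant '[0.02,0,0,0,0,0.008,-1, 0.02,-0.02,0,0,0,0,-1, 0,-0.04,0,0,0,0,-1, 0,-0.04,0,0,0,0,-1, 0,-0.04,0,0,0,0,-1, 0,-0.04,0,0,0,0,-1, 0,-0.04,0,0,0,0,-1, 0,-0.04,0,0,0,0,-1, 0,-0.04,0,0,0,0,-1, 0,-0.04,0,0,0,0,-1, 0,-0.04,0,0,0,0,-1, 0,-0.04,0,0,0,0,-1, 0,-0.04,0,0,0,0,-1, 0,-0.04,0,0,0,0,-1, 0,-0.04,0,0,0,0,-1, 0,-0.04,0,0,0,0,-1, 0,-0.02,0,0,0,0,-1, 0,0,0,0,0,0,-1, 0,0,0,0,0,0,-1]'; python3 -c "
from h import *
f=grab('wrist');np.savez('w1.npz',**f);save(f,'w1.png');rel([.481,.242,.25],0.003);print(f['T'].round(3))"
```

```text
time_s: 3.1
tool_pos: [0.4687, 0.2607, 0.2727]
tool_rot: [3.141, 0.001, 0.001]
force: [0.4, -0.2, 0.1]
grip_width: 0.0853
TCP [0.4689 0.2601 0.2728] rot [ 3.1411e+00  4.0000e-04 -8.0000e-04] w 0.0856 F [-0.4  0.2 -0. ] t 3.15
toolshift [0.0122 0.018  0.0228]
toolrotvec [ 0.0005  0.0004 -0.0038]
[[ 0.002  0.953  0.303  0.546]
 [-1.     0.002  0.001  0.26 ]
 [ 0.001 -0.303  0.953  0.415]
 [ 0.     0.     0.     1.   ]]
```

View pics/w1.png

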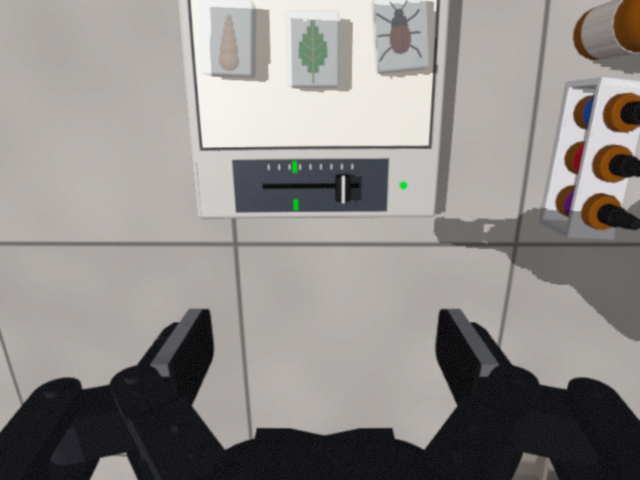

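```bash
cat > meas.py <<'E'
from h import *
import sys
def meas(f):
    im=f['pixels'];hsv=cv2.cvtColor(im,cv2.COLOR_RGB2HSV)
    m=((hsv[...,0]>45)&(hsv[...,0]<80)&(hsv[...,1]>120)&(hsv[...,2]>120)).astype(np.uint8)
    n,l,st,ce=cv2.connectedComponentsWithStats(m)
    for c,s in zip(ce[1:],st[1:]):
        if s[4]>15: print('green',c.round(1),s[4],onplane(f,c,.04)[0].round(4))
E
python3 - <<'E'
from meas import *
f=dict(np.load('w1.npz'));meas(f)
im=f['pixels']; g=im.min(2)
sub=(g[172:206,325:362]>190).astype(np.uint8); ys,xs=np.nonzero(sub); print(len(xs),xs.min()+325,xs.max()+325,ys.min()+172,ys.max()+172)
print('line',onplane(f,[(xs.mean()+325,ys.mean()+172)],.061), depthpts(f,[(344,188)]))
# beetle-block colour: show corners guess
print('beetle', onplane(f,[(374,2),(426,2),(430,68),(377,73)],.062).round(4))
E
```

```text
green [294.4 166.5] 67 [0.4993 0.2881 0.04  ]
green [402.9 185. ] 44 [0.4818 0.1829 0.04  ]
green [295.3 204.5] 62 [0.4621 0.2879 0.04  ]
25 343 343 177 201
line [[0.48146564 0.24229524 0.061     ]] [[0.48259866 0.24145065 0.06212304]]
beetle [[0.6368 0.2192 0.062 ]
 [0.6376 0.1765 0.062 ]
 [0.5862 0.1699 0.062 ]
 [0.5816 0.2149 0.062 ]]
```

```bash
python3 -m pendant '[0.0126,0.0178,0.03,0,0,0,-1, 0,0,0.04,0,0,0,-1, 0,0,0.04,0,0,0,-1, 0,0,0.04,0,0,0,-1, 0,0,0.03,0,0,0,-1, 0,0,0.02,0,0,0,-1, 0,0,0.02,0,0,0,-1, 0,0,0,0,0,0,-1, 0,0,0.008,0,0,0,0.6, 0,0,0,0,0,0,1, 0,0,0,0,0,0,1, 0,0,0,0,0,0,1, 0,0,0,0,0,0,1, 0,0,0,0,0,0,1, 0,0,0,0,0,0,1, 0,0,0,0,0,0,1]'; python3 -c "
from h import *
rel([.4815,.288,.046],0)"
```

```text
time_s: 4.75
tool_pos: [0.4816, 0.2434, 0.0458]
tool_rot: [-3.141, -0.001, -0.002]
force: [-1.7, -0.6, 8.8]
grip_width: 0.0123
TCP [0.4816 0.2434 0.0458] rot [-3.1413e+00 -1.0000e-03 -2.0000e-03] w 0.0123 F [-1.7 -0.6  8.8] t 4.75
toolshift [-0.0002 -0.0446 -0.0002]
toolrotvec [-0.0003 -0.001  -0.002 ]
```

```bash
python3 -m pendant '[0,-0.005,-0.001,0,0,0,1, 0,-0.01,0,0,0,0,1, 0,-0.01,0,0,0,0,1, 0,-0.01,0,0,0,0,1, 0,-0.01,0,0,0,0,1, 0,0,0,0,0,0,1, 0,0,0,0,0,0,1]'; python3 - <<'E'
from meas import *
rel([.4815,.288,.046],0)
f=grab('wrist');save(f,'w2.png');meas(f);np.savez('w2.npz',**f)
E
```

```text
time_s: 5.45
tool_pos: [0.4812, 0.2888, 0.046]
tool_rot: [-3.141, 0.0, -0.001]
force: [1.8, 1.5, -7.5]
grip_width: 0.0121
TCP [0.4812 0.2888 0.046 ] rot [-3.1411e+00  1.0000e-04 -1.4000e-03] w 0.0121 F [ 1.8  1.5 -7.5] t 5.45
toolshift [ 0.0003  0.0008 -0.    ]
toolrotvec [-0.0005  0.0001 -0.0014]
green [322.3 267.2] 266 [0.4993 0.2886 0.04  ]
green [565.3 303.9] 204 [0.4817 0.1827 0.04  ]
```

View pics/w2.png

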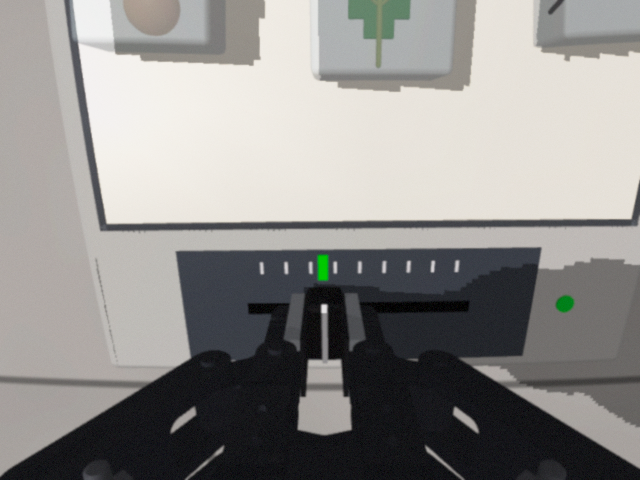

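```bash
python3 -m pendant '[0,0,0,0,0,0,-0.3, 0,0,0,0,0,0,-0.3, 0,0,0,0,0,0,-0.3, 0,0,-0.04,0,0,0,-0.3, -0.01,0,-0.05,0,0,0,-1, -0.01,0,-0.05,0,0,0,-1, 0,0,-0.05,0,0,0,-1, 0,0,-0.05,0,0,0,-1, 0,0,0,0,0,0,-1]'; python3 - <<'E'
from meas import *
rel([.4815,.288,.046],0)
f=grab('wrist');meas(f);np.savez('w3.npz',**f)
im=f['pixels']; g=im.min(2)
for uv0 in [(300,190)]:
  pass
# bright pixels within dark panel near the cap
p=[]
lo=g[150:230,230:400]
cv2.imwrite('pics/w3.png',cv2.resize(im[0:240,190:460],None,fx=2.5,fy=2.5,interpolation=cv2.INTER_CUBIC)[:,:,::-1])
E
```

```text
time_s: 6.4
tool_pos: [0.4637, 0.2899, 0.2912]
tool_rot: [-3.137, -0.009, -0.003]
force: [0.2, 0.4, -0.6]
grip_width: 0.0858
TCP [0.4637 0.2899 0.2912] rot [-3.1367e+00 -8.9000e-03 -2.6000e-03] w 0.0858 F [ 0.2  0.4 -0.6] t 6.4
toolshift [0.0156 0.0031 0.2453]
toolrotvec [-0.0049 -0.0089 -0.0025]
green [326.  161.6] 57 [0.4993 0.2882 0.04  ]
green [429.2 179.2] 40 [0.4818 0.1832 0.04  ]
green [326.  199.7] 36 [0.4605 0.2882 0.04  ]
```

View pics/w3.png

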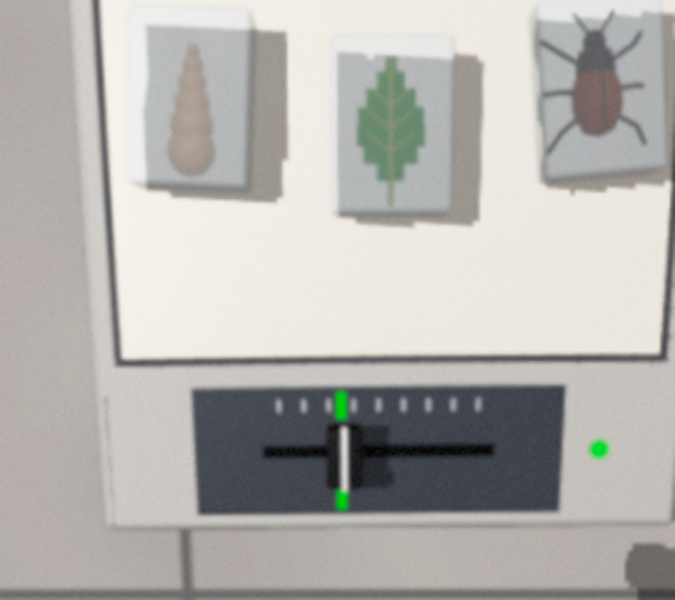

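```bash
python3 -m pendant '[0.04,0.05,-0.01,0,0,0,-1, 0.04,0.05,-0.01,0,0,0,-1, 0.03,0,0,0,0,0,-1, 0,0,0,0,0,0,-1, 0,0,0,0,0,0,-1]'; python3 - <<'E'
from meas import *
f=dict(np.load('w3.npz'))
g=f['pixels'].min(2); sub=g[172:193,320:336]; print(sub[8:12])
print('line',onplane(f,[(190+345/2.5,458/2.5)],.061))
rel(None,0)
f=grab('wrist');meas(f);np.savez('w4.npz',**f)
save(f,'w4.png')
E
```

```text
time_s: 6.95
tool_pos: [0.5531, 0.2106, 0.2983]
tool_rot: [3.141, 0.002, -0.003]
force: [-0.7, 0.8, -0.4]
grip_width: 0.0855
[[ 11  28  28  33  38  78 151 208 192 115  47  26  20  19  11  14]
 [ 15  21  31  30  37  79 154 206 193 116  48  34  24  24  13  14]
 [ 23  26  33  31  35  72 149 206 189 113  45  28  28  20  16  14]
 [ 43  33  26  33  30  76 147 202 190 115  45  22  30  27  19  22]]
line [[0.48088965 0.2862665  0.061     ]]
TCP [0.5531 0.2106 0.2983] rot [ 3.1413e+00  2.0000e-03 -2.7000e-03] w 0.0855 F [-0.7  0.8 -0.4] t 6.95
toolrotvec [ 0.0002  0.002  -0.0027]
green [251.2 241.9] 48 [0.4992 0.2888 0.04  ]
green [348.2 257.1] 32 [0.4814 0.1832 0.04  ]
green [254.  276.6] 16 [0.4583 0.2881 0.04  ]
```

View pics/w4.png

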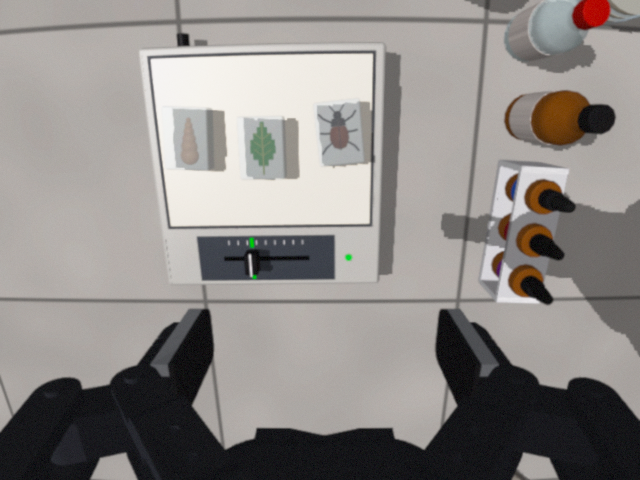

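```bash
python3 - <<'E'
from meas import *
for n,r,c in (('w3',(176,190),(320,335)),('w4',(252,272),(244,262))):
    f=dict(np.load(n+'.npz')); g=f['pixels'].min(2).astype(float)
    w=np.clip(g[r[0]:r[1],c[0]:c[1]]-80,0,None); yy,xx=np.mgrid[r[0]:r[1],c[0]:c[1]]
    uv=((w*xx).sum()/w.sum(),(w*yy).sum()/w.sum()); print(n,np.round(uv,2),onplane(f,[uv],.061).round(4),f['T'][:3,3].round(4))
f=dict(np.load('w4.npz')); im=f['pixels']
cv2.imwrite('pics/b.png',cv2.resize(im[85:180,300:385],None,fx=6,fy=6,interpolation=cv2.INTER_CUBIC)[:,:,::-1])
hsv=cv2.cvtColor(im,cv2.COLOR_RGB2HSV)
E
```

```text
w3 [327.33 182.43] [[0.4816 0.2869 0.061 ]] [0.5399 0.2882 0.4343]
w4 [249.95 262.83] [[0.483  0.2874 0.061 ]] [0.6308 0.2097 0.4405]
```

View pics/b.png

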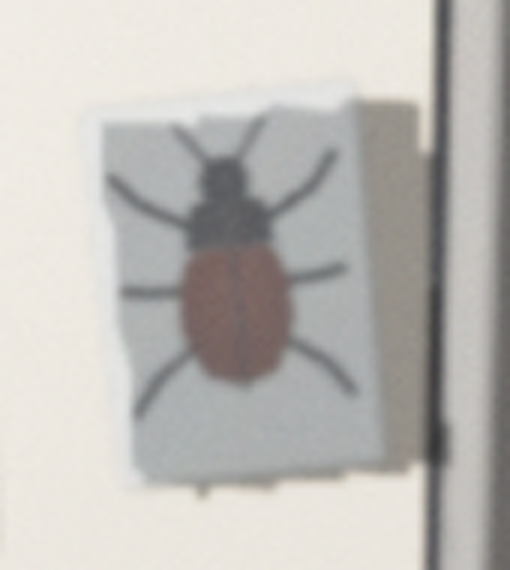

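```bash
python3 - <<'E'
from meas import *
f=dict(np.load('w4.npz'))
uv=(np.array([(85,105),(355,82),(383,462),(128,487)])+.5)/6-.5+[300,85]
P=onplane(f,uv,.062);print(P.round(4),P.mean(0).round(4),[np.linalg.norm(P[i]-P[i-1]).round(4) for i in range(4)])
print(depthpts(f,[(340,140),(340,120),(340,155)]).round(4))
t=dict(np.load('top.npz'))
im=t['pixels']; hsv=cv2.cvtColor(im,cv2.COLOR_RGB2HSV)
# lens: ring ellipse approx from crop: left 580 right 740 top 22 bottom 172
uv=np.array([(581,97),(741,97),(661,23),(661,174)],float)-[520,0]; uv=uv/4+[395,255]
Q=onplane(t,uv,.014); print('ring',Q.round(4),Q.mean(0).round(4))
H=onplane(t,np.array([(660-520,200),(660-520,380)])/4+[395,255],.02); print('handle',H.round(4))
rel([.45,-.25,.3],0)
E
```

```text
[[0.6425 0.219  0.062 ]
 [0.6459 0.1774 0.062 ]
 [0.5877 0.1716 0.062 ]
 [0.5837 0.2126 0.062 ]] [0.6149 0.1951 0.062 ] [np.float64(0.0591), np.float64(0.0417), np.float64(0.0585), np.float64(0.0412)]
[[0.608  0.1944 0.0614]
 [0.6264 0.1946 0.0635]
 [0.5938 0.1942 0.06  ]]
ring [[ 0.5545 -0.2181  0.014 ]
 [ 0.5528 -0.3064  0.014 ]
 [ 0.5946 -0.2642  0.014 ]
 [ 0.5116 -0.2601  0.014 ]] [ 0.5534 -0.2622  0.014 ]
handle [[ 0.4971 -0.2577  0.02  ]
 [ 0.401  -0.2535  0.02  ]]
TCP [0.5525 0.2111 0.2986] rot [ 3.1414e+00  1.7000e-03 -1.8000e-03] w 0.0851 F [-0.1  0.6 -1.1] t 7.0
toolshift [-0.1017  0.4613 -0.0011]
toolrotvec [ 0.0002  0.0017 -0.0018]
```

```bash
python3 -m pendant '[0,0.039,0,0,0,0,-1, -0.01,0.039,0,0,0,0,-1, -0.01,0.039,0,0,0,0,-1, -0.01,0.039,0,0,0,0,-1, -0.01,0.039,0,0,0,0,-1, -0.01,0.039,0,0,0,0,-1, -0.01,0.039,0,0,0,0,-1, -0.01,0.039,0,0,0,0,-1, -0.01,0.039,0,0,0,0,-1, -0.01,0.039,0.01,0,0,0,-1, -0.01,0.039,0.02,0,0,0,-1, -0.01,0.039,0.02,0,0,0,-1, 0,0,0.02,0,0,0.04,-1, 0,0,0,0,0,0,-1, 0,0,0,0,0,0,-1]'; python3 - <<'E'
from meas import *
rel([.475,-.258,.1],-0.045)
f=grab('wrist');np.savez('w5.npz',**f);save(f,'w5.png')
E
```

```text
time_s: 8.5
tool_pos: [0.4424, -0.2556, 0.2298]
tool_rot: [-3.141, 0.0, -0.04]
force: [0.6, 0.1, -1.3]
grip_width: 0.0854
TCP [ 0.4424 -0.2556  0.2298] rot [-3.141e+00  3.000e-04 -3.950e-02] w 0.0854 F [ 0.6  0.1 -1.3] t 8.5
toolshift [0.0327 0.0012 0.1298]
toolrotvec [-0.0006  0.0003  0.0055]
```

View pics/w5.png

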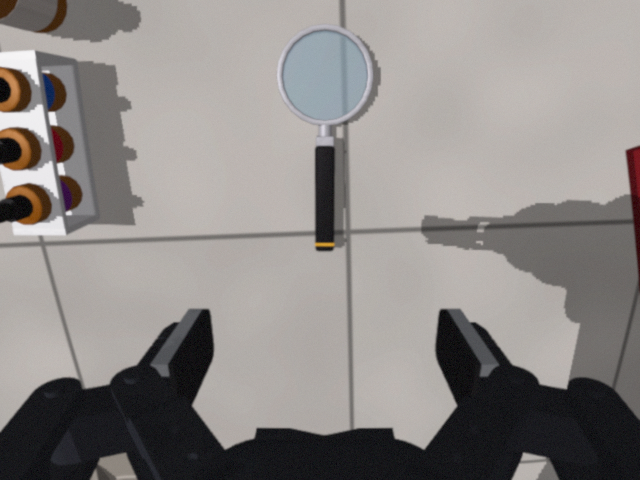

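```bash
python3 - <<'E'
from meas import *
f=dict(np.load('w5.npz')); g=f['pixels'].max(2)
m=(g<60).astype(np.uint8); m[:130]=0; m[260:]=0; m[:,:290]=0; m[:,360:]=0
cs=max(cv2.findContours(m,0,2)[0],key=cv2.contourArea)
vx,vy,x0,y0=cv2.fitLine(np.argwhere(m)[:,::-1].astype(np.float32),2,0,.01,.01).ravel()
P=onplane(f,[(x0+vx/vy*(150-y0),150),(x0+vx/vy*(235-y0),235)],.02); d=P[0]-P[1]; yaw=np.arctan2(d[1],d[0])
print('handle',P.round(4),'yaw',yaw)
Q=onplane(f,[(277,75),(373,75),(325,25),(325,125)],.014); c=(Q[0]+Q[1]+Q[2]+Q[3])/4; print('ring',Q.round(4),c)
u=np.array([np.cos(yaw),np.sin(yaw),0]); A=P.mean(0); a=A+u*((c-A)@u); print('axis at ring',a)
t=a-.081*u; t[2]=.004; print('target',t); rel(t,yaw)
E
```

```text
handle [[ 0.4906 -0.2587  0.02  ]
 [ 0.4116 -0.2556  0.02  ]] yaw -0.038656885629859514
ring [[ 0.5556 -0.2201  0.014 ]
 [ 0.5525 -0.3028  0.014 ]
 [ 0.5937 -0.263   0.014 ]
 [ 0.512  -0.2599  0.014 ]] [ 0.55345402 -0.26146334  0.014     ]
axis at ring [ 0.55346843 -0.26109078  0.02      ]
target [ 0.47252894 -0.25796035  0.004     ]
TCP [ 0.4429 -0.2557  0.2304] rot [-3.1415e+00 -7.0000e-04 -3.9300e-02] w 0.0853 F [ 0.8 -0.8  0.6] t 8.55
toolshift [0.0295 0.0011 0.2264]
toolrotvec [-0.0001 -0.0007 -0.0006]
```

```bash
python3 -m pendant '[0.0295,0.0011,0.03,0,0,0,-1, 0,0,0.04,0,0,0,-1, 0,0,0.04,0,0,0,-1, 0,0,0.04,0,0,0,-1, 0,0,0.03,0,0,0,-1, 0,0,0.02,0,0,0,-1, 0,0,0.02,0,0,0,-1, 0,0,0,0,0,0,-1, 0,0,0,0,0,0,-1]'; python3 - <<'E'
from meas import *
rel([.4725,-.258,.004],-.0387)
E
python3 -m pendant '[0,0,0.006,0,0,0,0, 0,0,0,0,0,0,0.5, 0,0,0,0,0,0,1, 0,0,0,0,0,0,1, 0,0,0,0,0,0,1, 0,0,0,0,0,0,1, 0,0,0,0,0,0,1, 0,0,0,0,0,0,1]'
```

```text
time_s: 9.45
tool_pos: [0.4726, -0.2587, 0.0105]
tool_rot: [-3.142, -0.001, -0.041]
force: [-0.4, -0.4, 1.1]
grip_width: 0.0854
TCP [ 0.4726 -0.2587  0.0105] rot [-3.1415e+00 -8.0000e-04 -4.0700e-02] w 0.0854 F [-0.4 -0.4  1.1] t 9.45
toolshift [-0.0002 -0.0007  0.0065]
toolrotvec [-0.0001 -0.0008 -0.002 ]
time_s: 10.25
tool_pos: [0.4719, -0.2593, 0.0041]
tool_rot: [3.141, -0.0, -0.042]
force: [-2.1, 0.7, 9.9]
grip_width: 0.0168
```

```bash
python3 -m pendant '[0,0,-0.005,0,0,0,1, 0,0,-0.015,0,0,0,1, 0,0,-0.02,0,0,0,1, 0,0,-0.02,0,0,0,1, 0,0,-0.03,0,0,0,1, 0,0,-0.03,0,0,0,1, 0,0,-0.03,0,0,0,1, 0,0,-0.03,0,0,0,1, 0,0,-0.03,0,0,0,1, 0,0,-0.03,0,0,0,1, 0,0,-0.015,0,0,0,1, 0,0,0,0,0,0,1, 0,0,0,0,0,0,1]'; python3 - <<'E'
from meas import *
rel(None)
f=grab('wrist');np.savez('w6.npz',**f);save(f,'w6.png')
E
```

```text
time_s: 11.55
tool_pos: [0.4714, -0.2592, 0.2581]
tool_rot: [-3.142, 0.0, -0.042]
force: [0.5, 0.2, -0.9]
grip_width: 0.0166
TCP [ 0.4714 -0.2592  0.2581] rot [-3.1415e+00  2.0000e-04 -4.2300e-02] w 0.0166 F [ 0.5  0.2 -0.9] t 11.55
```

View pics/w6.png

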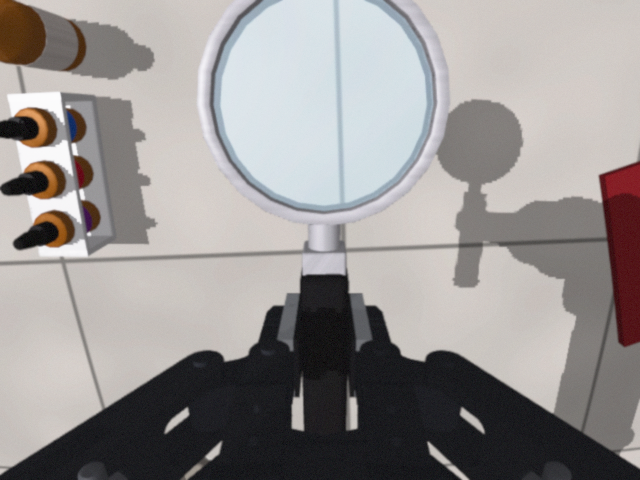

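```bash
cat > lens.py <<'E'
from h import *
def lens(f,tip):
    im=f['pixels']; g=im.min(2); uv=np.argwhere(np.ones((232,640)))[:,::-1]; uv=uv[(uv[:,0]>180)&(uv[:,0]<470)]
    P=depthpts(f,uv); k=np.abs(P[:,2]-(tip+.023))<.014; P=P[k]; U=uv[k]
    A=np.c_[P[:,:2]-P[:,:2].mean(0),np.ones(len(P))]; w=np.ones(len(P),bool)
    for _ in range(4):
        c=np.linalg.lstsq(A[w],P[w,2],rcond=None)[0]; r=P[:,2]-A@c; w=np.abs(r)<.003
    print('n',len(P),w.sum(),'slopes x,y (deg)',np.degrees(c[:2]).round(2),'z',c[2].round(4),'minmax',P[:,:2].min(0).round(4),P[:,:2].max(0).round(4))
    return P,U
E
python3 - <<'E'
from lens import *
f=dict(np.load('w6.npz')); lens(f,.258)
uv=[(207,100),(440,100),(325,214),(240,185),(410,185),(325,265),(325,300),(325,100)]
print(depthpts(f,uv).round(4))
# ring geometric: outer left/right at rows via plane z of ring top
z=depthpts(f,uv)[:5,2].mean(); Q=onplane(f,[(199,100),(450,100),(325,225)],z); print(Q.round(4))
E
```

```text
n 6380 6380 slopes x,y (deg) [ 0.02 -0.01] z 0.2678 minmax [ 0.5091 -0.3046] [ 0.5848 -0.2217]
[[ 0.5556 -0.2254  0.2679]
 [ 0.5525 -0.3013  0.2674]
 [ 0.5155 -0.2622  0.2669]
 [ 0.5273 -0.2335  0.2685]
 [ 0.5247 -0.2919  0.2675]
 [ 0.4974 -0.2615  0.2702]
 [ 0.4853 -0.261   0.2738]
 [ 0.5539 -0.2638  0.2629]]
[[ 0.5557 -0.2226  0.2676]
 [ 0.5524 -0.3046  0.2676]
 [ 0.5116 -0.262   0.2676]]
```

```bash
python3 -m pendant '[0,-0.01,0,0,0,0,1, 0.002,-0.02,0,0,0,0,1, 0.003,-0.03,0,0,0,0,1, 0.003,-0.03,0,0,0,0,1, 0.003,-0.03,0,0,0,0,1, 0.003,-0.03,0,0,0,0,1, 0.003,-0.03,0,0,0,0,1, 0.003,-0.03,0,0,0,0,1, 0.003,-0.03,0,0,0,0,1, 0.003,-0.03,0,0,0,0,1, 0.003,-0.03,0,0,0,0,1, 0.003,-0.03,0,0,0,0,1, 0.003,-0.03,0,0,0,0,1, 0.003,-0.03,0,0,0,0,1, 0.003,-0.03,0,0,0,0,1, 0.001,-0.02,0,0,0,0,1, 0,-0.015,0,0,0,0,1, 0,-0.005,0,0,0,0,1, 0,0,0,0,0,0,1, 0,0,0,0,0,0,1]'; python3 - <<'E'
from lens import *
rel([.533,.1994,.12],-.042)
E
```

```text
time_s: 13.6
tool_pos: [0.5331, 0.1975, 0.2583]
tool_rot: [3.141, 0.0, -0.043]
force: [-0.3, -1.1, -2.1]
grip_width: 0.0165
TCP [0.5331 0.1975 0.2583] rot [ 3.141e+00  2.000e-04 -4.320e-02] w 0.0165 F [-0.3 -1.1 -2.1] t 13.6
toolshift [-1.000e-04 -2.000e-03  1.383e-01]
toolrotvec [ 0.0006  0.0002 -0.0012]
```

```bash
python3 -m pendant '[0,-0.002,0.01,0,0,0,1, 0,0,0.025,0,0,0,1, 0,0,0.03,0,0,0,1, 0,0,0.03,0,0,0,1, 0,0,0.025,0,0,0,1, 0,0,0.02,0,0,0,1, 0,0,0.01,0,0,0,1, 0,0,0.002,0,0,0,1, 0,0,0,0,0,0,1, 0,0,0,0,0,0,1]'; python3 - <<'E'
from lens import *
rel([.533,.1994,.0863],-.042); z=bot.read_state()['tool_pos'][2]
f=grab('wrist');np.savez('w7.npz',**f);save(f,'w7.png'); lens(f,z)
E
```

```text
time_s: 14.6
tool_pos: [0.5338, 0.2007, 0.1075]
tool_rot: [-3.141, -0.001, -0.042]
force: [0.6, -0.3, -0.4]
grip_width: 0.0166
TCP [0.5338 0.2007 0.1075] rot [-3.1409e+00 -1.4000e-03 -4.2500e-02] w 0.0166 F [ 0.6 -0.3 -0.4] t 14.6
toolshift [-0.0007  0.0014  0.0212]
toolrotvec [-0.0007 -0.0014 -0.0005]
n 6309 6309 slopes x,y (deg) [ 0.05 -0.02] z 0.1172 minmax [0.5716 0.1551] [0.6472 0.2381]
```

View pics/w7.png

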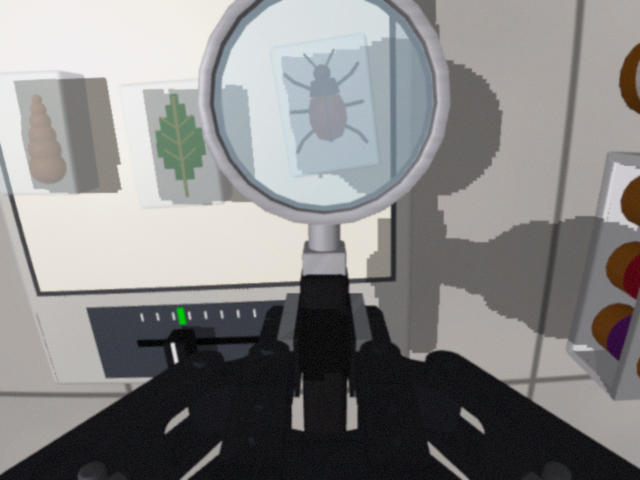

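```bash
python3 - <<'E'
from lens import *
f=dict(np.load('w7.npz'))
P=onplane(f,[(272,48),(365,35),(380,165),(290,178)],.062); print(P.round(4),P.mean(0).round(4),[np.linalg.norm(P[i]-P[i-1]).round(4) for i in range(4)])
Q=onplane(f,[(199,100),(450,100),(325,225)],.1172); print(Q.round(4),'ring y',(Q[0]+Q[1])[1]/2,'x',Q[2][0]+.042)
E
```

```text
[[0.6416 0.2186 0.062 ]
 [0.6453 0.1771 0.062 ]
 [0.5875 0.1708 0.062 ]
 [0.583  0.2143 0.062 ]] [0.6144 0.1952 0.062 ] [np.float64(0.0587), np.float64(0.0417), np.float64(0.0581), np.float64(0.0438)]
[[0.6181 0.2372 0.1172]
 [0.6147 0.1553 0.1172]
 [0.5741 0.1978 0.1172]] ring y 0.19627652603404488 x 0.6160718456983315
```

```bash
python3 -m pendant '[-0.0015,0.001,0.005,0,0,0,1, 0,0,0.008,0,0,0,1, 0,0,0.006,0,0,0,1, 0,0,0.002,0,0,0,1, 0,0,0,0,0,0,1, 0,0,0,0,0,0,1, 0,0,0,0,0,0,1, 0,0,0,0,0,0,1, 0,0,0,0,0,0,1, 0,0,0,0,0,0,1]'; python3 - <<'E'
from lens import *
rel(None); z=bot.read_state()['tool_pos'][2]
f=grab('wrist');P,U=lens(f,z)
t=grab('top'); save(t,'top2.png'); a=t['pixels'][150:345,125:365]; 
cv2.imwrite('pics/top2c.png',cv2.resize(a,None,fx=3,fy=3)[:,:,::-1])
t0=np.load('top.npz')
for n,uv in dict(rack=(315,300),amber=(315,237),clear=(310,199)).items(): print(n,depthpts(t,uv).round(4))
E
```

```text
time_s: 15.65
tool_pos: [0.5317, 0.1997, 0.0856]
tool_rot: [-3.141, -0.0, -0.042]
force: [0.1, 0.1, -1.0]
grip_width: 0.0168
TCP [0.5317 0.1997 0.0856] rot [-3.1415e+00 -2.0000e-04 -4.2300e-02] w 0.0168 F [ 0.1  0.1 -1. ] t 15.65
n 5829 5829 slopes x,y (deg) [ 0.03 -0.03] z 0.0953 minmax [0.5696 0.1541] [0.645  0.2371]
rack [[ 0.5055 -0.0109  0.1067]]
amber [[ 0.6293 -0.013   0.1294]]
clear [[ 0.7103 -0.0037  0.1204]]
```

View pics/top2c.png

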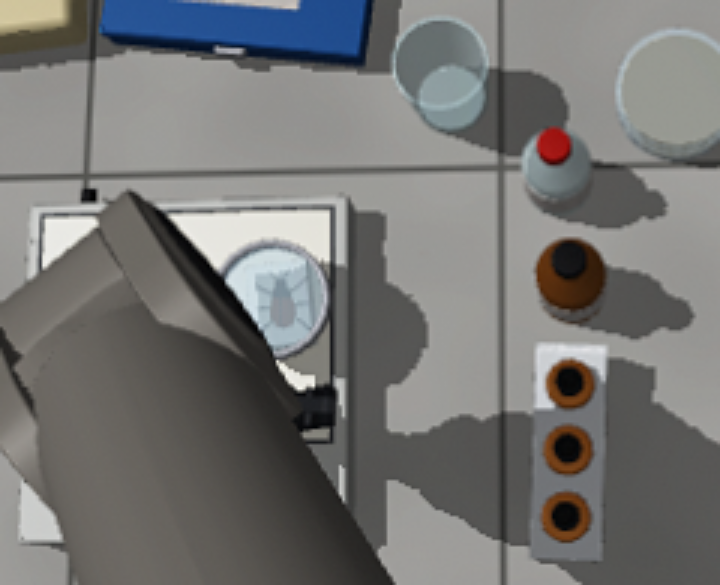

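```bash
python3 -c "
from rig import bot
s=bot.read_state();print(abs(s['qd']).max(),s['time_s']);bot.job_done()"
```

```text
0.0027019019224708033 15.75
the job is handed in; nothing more can be done
```

I slid the dimmer to the green mark, then gripped the hand lens by its handle and carried it over the bottles. The job was handed in at 15.75 s with the arm still holding the lens over the beetle.

- **Dimmer:** the cap's white line measured about 1 mm short of the mark (y 0.287 against 0.288 m). That is within the camera calibration, so I left it.
- **Lens:** it measured level to within 0.1°, about 19 mm clear above the beetle block. It was centred to within about 1 mm by the tool pose, and the joints were nearly still (at most 0.003 rad/s).
- **Other things:** the rack and both bottles measured where they stood at the start. The blocks looked undisturbed and no contact showed on the force reading. The final top view was partly blocked by the arm, so I did not recheck the leaf and shell blocks or the dimmer in it. A wrist view about 2 cm above the final height still showed all three blocks and the dimmer in place.

No check failed.

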